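# Make up the injection tray and the biopsy tray

### The job

Make up the two trays for the next patient. The injection tray (the long narrow one) gets the syringe, laid lengthwise in its bed, and the vial, standing in the round collar. The biopsy tray (the wide one) gets the forceps, laid across the two notched rests, the specimen cup standing in the tall collar and the tape roll lying flat in the low collar. Leave the swab carton where it is.

Things in the scene. Friction and masses are not known exactly. Their poses are not given: they have to be found in the camera images.
- injection_tray: Long narrow steel tray, 80 (x) x 224 (y) mm, rim 13 high, it stands fast. Origin: centre of underside. Dark rubber holders: syringe bed, a flat rectangle centred at x 0, y -28 mm, inside 44 (x) by 140 (y), surface 9 mm above the underside, edged by lips up to 13 mm; vial collar, an upright ring centred at x 0, y +74, 40 wide inside, 46 outside, floor at 3 mm, rim at 16 mm.
- biopsy_tray: Wide steel tray, 142 (x) x 206 (y) mm, rim 16 high, stands fast. Origin: centre of underside. Dark rubber holders. Forceps rests: bars along x (52 long, 8 thick, tops at 19 mm) at x -42, y -38 and +38; prongs on them (tops 29) leave notches 36 wide; forceps lie along y. Tall collar, for the cup: x +27, y +50, inside 72 wide, rim at 16. Low collar, for the tape: x +27, y -50, inside 74, rim at 9. Floor at 3 mm.
- syringe: Capped 5 ml syringe lying on the table: 119 mm long along its y (needle cap at -y, plunger at +y), barrel 17 mm thick with its middle 9 mm up, flat finger flange 26 mm wide at y +27 mm; 12 g. Grip the barrel across x at the origin. Origin: centre of its length, at its underside, z up. It may lie either way round in the bed.
- forceps: Steel dressing forceps (tweezers) lying flat: 120 mm long along its y, 17 mm wide (x) and 9 mm high over the whole middle; 22 g. Grip across x at the origin. Origin: middle, at the underside, z up. It may lie either way round.
- tape_roll: Roll of white surgical tape lying flat: 58 mm across, 25 mm high, hole in the middle; 40 g. Origin: centre of its underside, z up. Grip it across the outside.
- specimen_cup: Lidded specimen cup standing upright: 66 mm high, lid 61 mm across (from 52 mm up), cup 55 mm across below; 45 g. Origin: centre of its underside, z up. Grip it across the lid.
- vial: Small brown injection vial standing upright: 23 mm across, 46 mm high, body up to 39 mm, cap 20 mm across above; 22 g. Origin: centre of its underside, z up. Grip it across the body.
- swab_carton: Bystander, not to be moved: small open carton of swab packets, 48 x 62 mm, its raised flap 59 mm high. Origin at its underside, z up; the carton reaches from x -31 to +18 mm (flap to +30 mm) and y -31 to +31 mm.

How it is judged (in metres and radians):
At the end, for the whole second after the job is handed in: Syringe on its bed and vial in its collar (injection tray); forceps in both notches, cup in the tall and tape in the low collar (biopsy tray): within 12 mm (vial 11; lengthwise 18, 20), 0.25 rad, 3 mm of resting height, upright or flat; all released, at rest (x of syringe in the frame of injection_tray between -0.012 and 0.012 m and y of syringe in the frame of injection_tray between -0.048 and -0.008 m and z of syringe in the frame of injection_tray between 0.006 and 0.012 m and angle between each of syringe, forceps, specimen_cup, tape_roll's own z axis and vertical below 0.08 rad and linear speed of each of syringe, vial, forceps, specimen_cup, tape_roll below 0.02 m/s and angular speed of each of syringe, vial, forceps, specimen_cup, tape_roll below 0.3 rad/s and angle between the y axis of syringe and the y axis of injection_tray, either way round below 0.25 rad and x of vial in the frame of injection_tray between -0.011 and 0.011 m and y of vial in the frame of injection_tray between 0.063 and 0.085 m and z of vial in the frame of injection_tray between 0 and 0.006 m and angle between vial's own z axis and vertical below 0.2 rad and x of forceps in the frame of biopsy_tray between -0.054 and -0.03 m and y of forceps in the frame of biopsy_tray between -0.018 and 0.018 m and z of forceps in the frame of biopsy_tray between 0.016 and 0.022 m and angle between the y axis of forceps and the y axis of biopsy_tray, either way round below 0.3 rad and x of specimen_cup in the frame of biopsy_tray between 0.015 and 0.039 m and y of specimen_cup in the frame of biopsy_tray between 0.038 and 0.062 m and z of specimen_cup in the frame of biopsy_tray between 0 and 0.006 m and x of tape_roll in the frame of biopsy_tray between 0.015 and 0.039 m and y of tape_roll in the frame of biopsy_tray between -0.062 and -0.038 m and z of tape_roll in the frame of biopsy_tray between 0 and 0.006 m); the robot touches nothing.
It fails at once if the swab carton is moved by more than 25 mm or tipped (distance of swab_carton from where it was at the start of the episode above 0.025 m or angle between swab_carton's own z axis and vertical above 0.5 rad).
It also fails if it takes over 118 s, if anything falls off the work surface, if the arm or the gripper's body presses on something with over 40 N, if the wrist force passes 120 N, or if a joint passes its speed limit or range.

### The arm

A 7-joint arm with a two-finger parallel gripper is mounted at the origin on a cart in front of the work surface, level with it; the furniture and walls round the work are solid. World frame = base frame: x ahead of the robot, y to its left, z up, the work surface at z = 0. Lengths are in mm, angles in rad, forces in N, time in s.
With the tool pointing down it reaches from about 350 to 900 mm from the base axis. Payload 19.9 kg.
Tool frame: the origin (TCP) lies at the very end of the fingers, on their centre line; the grasp point (between the pads) lies 19 mm behind it; z points along the fingers, y is the direction in which the jaws open and shut (so a half turn about z gives the same grasp; the last joint's range is limited). The gripper opens to 85 mm and grips with 20 to 120 N. Pads are 22 mm wide; open, the fingers measure 114 mm over their backs; the gripper's body (76 mm by 85 mm) begins 54 mm behind the grasp point. The pads swing forward as they close: fully open they stand 13 mm farther back than shut.
Start: joints at [1.268, 0.417, -0.01, 1.614, 0.005, 1.111, -0.053], TCP at [161.758, -603.685, 231.26] pointing down, gripper open.
Joint ranges: [-2.81, 2.81], [-0.39, 2.02], [-1.27, 1.25], [0.06, 2.57], [-1.19, 4.33], [0.19, 2], [-2.82, 2.82]. Speed limits (rad/s): [1.89, 1.89, 2.39, 2.39, 3.01, 3.01, 3.01].

### API

Orientations are given as a unit quaternion [w, x, y, z].
In Python, from station import ctrl gives the robot as it stands. Calls block until the motion is done:
- ctrl.move_ptp(position, orientation): joint-space move of the TCP to a pose.
- ctrl.movel(position, attitude=None, velocity=150): straight line of the TCP; attitude=None keeps the orientation; velocity is the mean speed in mm/s.
- ctrl.move_joints(angles): joint-space move.
- ctrl.ungrasp() and ctrl.close(effort=None): open the fingers fully, or close them until they stop; effort is the grip in N (None keeps the last).
- ctrl.wait(seconds).
- ctrl.inverse_kinematics(position, orientation): joint angles nearest the present ones, or None.
- ctrl.read_state(): the state.
- ctrl.get_image(name): name is "scene" or "top"; returns the picture (420x560x3 uint8, red, green, blue); there is no depth.
- ctrl.camera_info(name): a dict with "camera_matrix" (3x3 intrinsics, pixels), "T" (4x4, takes a point from camera to world coordinates). Camera axes: x right, y down, z forward; pixel columns grow to the right and rows downward; lengths in mm; the calibration is good to about 2 mm. A picture is of the moment at which its call begins. camera_info takes no time and is no camera call.
A pose or a line that the arm cannot do raises ctrl.Unreachable and nothing moves.
- ctrl.finish_job(): hands the job in, once; it reports no verdict.
The state is a dict: "time_s": time; "joint_pos": joint angles; "joint_velocities": joint speeds; "effort": joint torques, N m; "tool_pos": TCP position; "ee_rot": TCP orientation; "wrist_force": force on the tool from outside, world axes, zero at the start; "wrist_torque": the same for the moment, N m; "gripper_width": finger opening in mm.
Only numpy, scipy, OpenCV 4.12 (cv2) and the standard library are available. Lean on these libraries where they do the work, as an engineer would, in place of code of your own. Each camera call takes 0.05 s, during which the arm holds its last target. There are 200 camera calls.

## Working session

There is one attempt and no reset: what is moved stays moved. The work goes in short steps, each a Python script; the robot and the scene stay as the last script left them, time stands still between calls to the robot, and variables do not carry over. Pictures are saved under pics/ and viewed, about 12 in all and at most 16, crops included, and the job is handed in when it is done.

```bash
mkdir -p pics; ls
python3 - <<'E'
from station import ctrl
import cv2,numpy as np
for n in("top","scene"):
    im=ctrl.get_image(n); cv2.imwrite(f"pics/{n}0.png",im[:,:,::-1]); c=ctrl.camera_info(n); print(n,np.round(c["camera_matrix"],1).tolist(),np.round(c["T"],3).tolist())
s=ctrl.read_state();print(s)
E
```

```text
pics
top [[492.7, 0.0, 284.2], [0.0, 492.7, 214.4], [0.0, 0.0, 1.0]] [[0.02, -0.992, 0.125, 379.464], [-0.999, -0.024, -0.03, 79.793], [0.033, -0.124, -0.992, 1256.009], [0.0, 0.0, 0.0, 1.0]]
scene [[499.0, 0.0, 275.5], [0.0, 499.0, 203.5], [0.0, 0.0, 1.0]] [[0.987, -0.07, 0.148, 352.065], [-0.163, -0.446, 0.88, -1018.014], [0.005, -0.892, -0.451, 582.743], [0.0, 0.0, 0.0, 1.0]]
{'time_s': 0.1, 'joint_pos': array([ 1.26749925,  0.41792531, -0.01028504,  1.61410151,  0.00467912,
        1.11069769, -0.05301576]), 'joint_velocities': array([ 8.38535248e-04, -2.84407024e-03, -1.59061101e-03, -4.21358825e-03,
        2.76199819e-03,  1.40277667e-03,  6.70521702e-05]), 'effort': array([ 2.37275417e-03, -8.65824652e+01,  6.81153797e-01, -4.35633445e+01,
        1.92520861e-02,  5.02503171e-03, -6.01751736e-06]), 'tool_pos': array([ 161.66761903, -603.4103672 ,  230.72126233]), 'ee_rot': array([-5.43157232e-04,  9.91447047e-01,  1.30508415e-01, -1.09134854e-04]), 'wrist_force': array([-0.12582176, -0.59566549, -0.02309508]), 'wrist_torque': array([0.012797  , 0.02763981, 0.00016868]), 'gripper_width': 85.52770756446404}
```

View pics/top0.png

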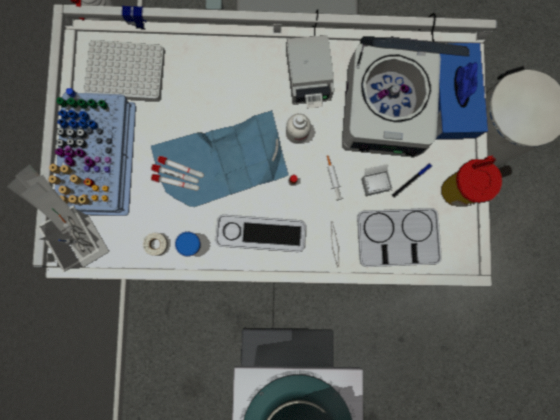

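View pics/scene0.png

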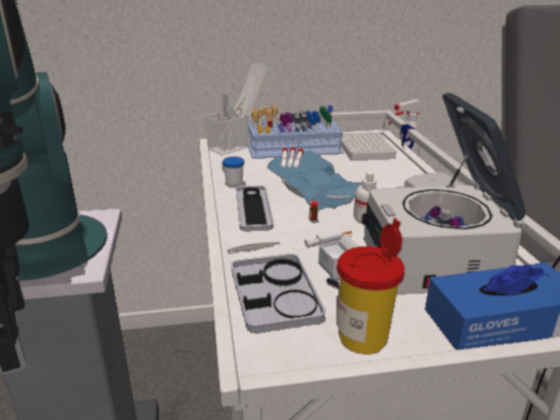

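The top view shows the tape at (155,243), cup (188,243), injection tray (262,233) with its collar to the left (+y), forceps (335,243), and biopsy tray (398,237) with rests on the robot's side. It also shows the vial (293,180), syringe (335,178) and carton (376,180). Next I'll zoom in and segment.

```bash
cat > h.py <<'E'
import cv2,numpy as np
from station import ctrl
def ray(n,u,v):
    c=ctrl.camera_info(n);K=np.array(c["camera_matrix"]);T=np.array(c["T"])
    return T[:3,3],T[:3,:3]@np.linalg.solve(K,[u,v,1.])
def onz(n,u,v,z):
    o,d=ray(n,u,v);return (o+d*(z-o[2])/d[2])
def proj(n,p):
    c=ctrl.camera_info(n);K=np.array(c["camera_matrix"]);T=np.array(c["T"])
    q=K@(T[:3,:3].T@(np.asarray(p,float)-T[:3,3]));return q[:2]/q[2]
def tri(a,b):
    A=[];B=[]
    for n,(u,v) in(("top",a),("scene",b)):
        o,d=ray(n,u,v);d=d/np.linalg.norm(d);P=np.eye(3)-np.outer(d,d);A.append(P);B.append(P@o)
    return np.linalg.lstsq(np.vstack(A),np.hstack(B),rcond=None)[0]
E
python3 - <<'E'
import cv2
im=cv2.imread("pics/top0.png")
cv2.imwrite("pics/c1.png",cv2.resize(im[140:275,280:445],None,fx=4.4,fy=4.4,interpolation=cv2.INTER_CUBIC))
cv2.imwrite("pics/c2.png",cv2.resize(im[205:265,135:315],None,fx=4.4,fy=4.4,interpolation=cv2.INTER_CUBIC))
s=cv2.imread("pics/scene0.png")
cv2.imwrite("pics/c3.png",cv2.resize(s[140:340,205:405],None,fx=3,fy=3,interpolation=cv2.INTER_CUBIC))
E
```

```text
(no output)
```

View pics/c1.png

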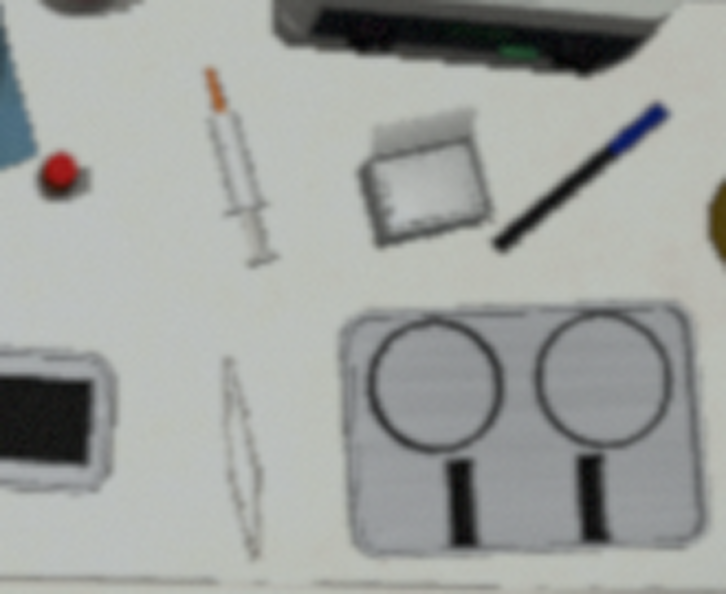

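View pics/c2.png

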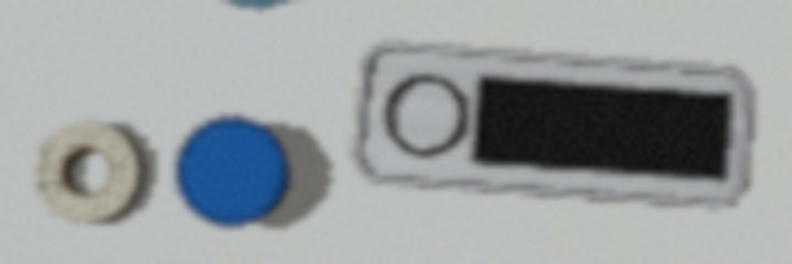

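View pics/c3.png

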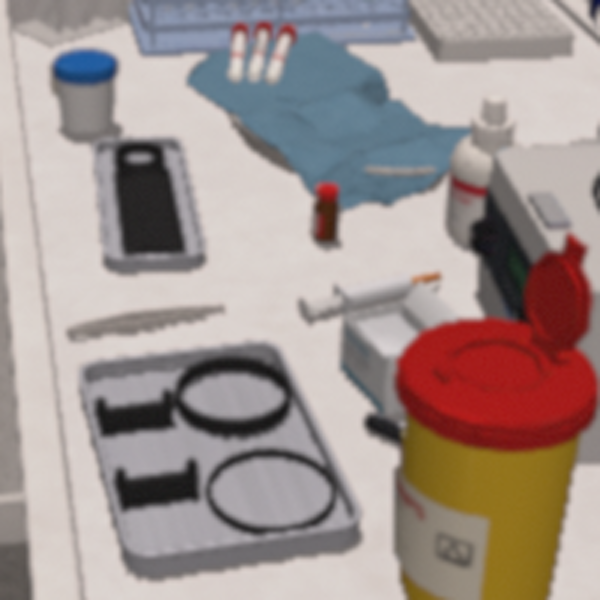

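Zoomed views: syringe cap tip (208,68) and plunger end (263,262) in c1, forceps ends (228,357) and (254,556) in c1. The tall collar is the left one, and the scene view shows it is indeed the taller. The scene view hides the tape behind the cup.

```bash
cat > meas.py <<'E'
from h import *
def comps(img,m,amin):
    n,l,st,ce=cv2.connectedComponentsWithStats(m.astype(np.uint8))
    return [(ce[i],(l==i).astype(np.uint8),st[i]) for i in range(1,n) if st[i][4]>amin]
S=4
def up(im): return cv2.resize(im,None,fx=S,fy=S,interpolation=cv2.INTER_CUBIC)
def px(p): return (np.asarray(p)+.5)/S-.5
def run(im):
    b=up(im);hsv=cv2.cvtColor(b,cv2.COLOR_RGB2HSV);H,s,V=cv2.split(hsv);g=cv2.cvtColor(b,cv2.COLOR_RGB2GRAY)
    def roi(u0,u1,v0,v1):
        r=np.zeros(g.shape,bool);r[v0*S:v1*S,u0*S:u1*S]=1;return r
    def show(name,c,st,z): 
        print(name,np.round(px(c),1),(st[2:]/S).round(1),"xyz",np.round(onz("top",*px(c),z),1))
    for nm,r,m,z in(("cup",(165,215,225,265),(H>95)&(H<125)&(s>120),66),("vial",(285,305,165,195),((H<8)|(H>172))&(s>120)&(V>100),46),("capTip",(322,345,150,170),(H>5)&(H<20)&(s>100),9)):
        for c,mm,st in comps(b,m&roi(*r),40):
            (c2,rad)=cv2.minEnclosingCircle(cv2.findContours(mm,0,2)[0][0]); show(nm,np.array(c2),st,z);print("  centroid",onz("top",*px(c),z).round(1),"diam px",2*rad/S)
    for c,mm,st in comps(b,(g<75)&roi(215,310,212,255)|(g<75)&roi(355,442,205,268),300):
        k=cv2.findContours(mm,0,2)[0][0]; r=cv2.minAreaRect(k); z=12
        w=cv2.boxPoints(r); W=np.array([onz("top",*px(p),z)[:2] for p in w])
        show("dark",np.array(r[0]),st,z); print("   edges mm",np.linalg.norm(W[1]-W[0]).round(1),np.linalg.norm(W[2]-W[1]).round(1),"ang",np.degrees(np.arctan2(*(W[1]-W[0])[::-1])).round(1),np.degrees(np.arctan2(*(W[2]-W[1])[::-1])).round(1))
    # tape
    t=(g>20)&(s>28)&(H>8)&(H<35)&(V>110)&roi(138,172,228,258)
    for c,mm,st in comps(b,t,300):
        k=max(cv2.findContours(mm,0,2)[0],key=len); c2,rad=cv2.minEnclosingCircle(k); show("tape",np.array(c2),st,25)
E
python3 - <<'E'
from meas import *
im=cv2.imread("pics/top0.png")[:,:,::-1].copy(); run(im)
q=lambda x,y:(280+(x+.5)/4.4-.5,140+(y+.5)/4.4-.5)
for a,b,z in(((208,68),(263,262),9),((228,357),(254,556),5)):
    A,B=onz("top",*q(*a),z),onz("top",*q(*b),z);print(A.round(1),B.round(1),"mid",((A+B)/2).round(1),np.linalg.norm(A-B).round(1),np.degrees(np.arctan2(*(B-A)[1::-1])).round(1))
# scene heights cross check: cup lid, vial cap
s=lambda x,y:(205+(x+.5)/3-.5,140+(y+.5)/3-.5)
print("vial tri",tri(q(61,170),s(328,188)).round(1), "carton",onz("top",*q(430,190),40).round(1),onz("top",*q(425,115),59).round(1))
print("table edge",onz("top",280+0/4.4,140+578/4.4,0).round(1))
E
```

```text
cup [187.4 243.6] [  24.2   23.5 1810. ] xyz [452.7 275.2  66. ]
  centroid [452.9 275.3  66. ] diam px 24.42632293701172
vial [293.2 178.4] [  7.8   6.8 152. ] xyz [622.7  22.7  46. ]
  centroid [623.6  22.4  46. ] diam px 7.688910007476807
capTip [328.5 160.1] [ 3.8  8.8 59.8] xyz [680.9 -69.8   9. ]
  centroid [680. -70.   9.] diam px 8.933834075927734
dark [389.2 223.2] [ 12.2  23.2 104. ] xyz [ 519.7 -226.7   12. ]
   edges mm 18.7 62.9 ang -67.2 -158.6
dark [271.5 233.7] [  57.8   22.8 4260.2] xyz [485.7  73.5  12. ]
   edges mm 48.5 144.8 ang -2.1 -92.6
dark [369.  234.8] [14.8 17.8 98.2] xyz [ 488.6 -174.7   12. ]
   edges mm 14.1 56.7 ang -50.5 -140.8
dark [414.1 252.9] [  7.   20.  413.5] xyz [ 445.2 -290.    12. ]
   edges mm 14.7 50.3 ang -83.9 -175.8
dark [384.6 253.9] [  6.8  19.8 405. ] xyz [ 441.  -214.4   12. ]
   edges mm 14.8 49.8 ang -85.9 -177.5
tape [156.2 243.6] [ 19.8  21.  662.5] xyz [453.5 358.7  25. ]
[694.2 -65.5   9. ] [579.1 -98.8   9. ] mid [636.7 -82.2   9. ] 119.8 -163.9
[523.2 -79.3   5. ] [408.2 -95.3   5. ] mid [465.7 -87.3   5. ] 116.2 -172.1
vial tri [621.8  22.2  45.3] carton [ 618.4 -190.3   40. ] [ 657.8 -183.4   59. ]
table edge [391.7  49.7   0. ]
```

Run:
```python
from h import *
q=lambda x,y:(280+(x+.5)/4.4-.5,140+(y+.5)/4.4-.5)
r=lambda x,y:(135+(x+.5)/4.4-.5,205+(y+.5)/4.4-.5)
P=lambda p,z:onz("top",*p,z)[:2].round(1)
print("tall",P(q(436,385),16),"low",P(q(604,380),9),"bars",P(q(461,503),17),P(q(592,500),17))
C=[P(q(*c),16) for c in((340,315),(690,300),(706,545),(357,555))];print("bt corners",C,np.mean(C,0))
print("vialcollar",P(r(427,116),16)); C=[P(r(*c),13) for c in((368,42),(752,72),(742,205),(362,180))];print("it",C,np.mean(C,0))
print("tape",P(r(89,171),25),"hole",P(r(87,171),20),"carton corner",P(q(362,168),35),P(q(375,125),59))
def fit(loc,w):
    loc,w=np.array(loc,float),np.array(w); a=loc-loc.mean(0);b=w-w.mean(0)
    t=np.arctan2((a[:,0]*b[:,1]-a[:,1]*b[:,0]).sum(),(a*b).sum());R=np.array([[np.cos(t),-np.sin(t)],[np.sin(t),np.cos(t)]])
    o=w.mean(0)-R@loc.mean(0);print("fit",o.round(1),np.degrees(t).round(2),"res",(w-loc@R.T-o).round(1).tolist())
fit([(27,50),(27,-50),(-42,38),(-42,-38)],[P(q(436,385),16),P(q(604,380),9),P(q(461,503),17),P(q(592,500),17)])
fit([(0,-28),(0,74)],[P((271.5,233.7),11),P(r(427,116),16)])
# candidate IK
qa=lambda d:[0,np.cos(np.radians(d)/2),np.sin(np.radians(d)/2),0]
for n,p,A in(("syr",(637,-82,3),16.1),("syrP",(486,73,14),87.5),("forc",(466,-87,2),7.9),("forcP",(442,-252,22),93.2),("vial",(622,22,16),90),("cup",(453,275,40),90),("cupP",(518,-200,43),90),("tape",(453,360,8),0),("tapeP",(520,-300,12),0)):
    for a in(A,A-180):
        j=ctrl.inverse_kinematics(p,qa(a));print(n,round(a,1),None if j is None else np.round(j,2).tolist())
```

```text
tall [ 508.5 -198.8] low [ 514.5 -299. ] bars [ 440.7 -212.7] [ 444.  -288.7]
bt corners [array([ 548. , -142.9]), array([ 561.9, -348.2]), array([ 419.6, -354.8]), array([ 409.7, -152.9])] [ 484.8 -249.7]
vialcollar [490. 174.]
it [array([532.3, 209.5]), array([520.1, -12.2]), array([443.3,  -7.5]), array([452.8, 210. ])] [487.125  99.95 ]
tape [453.8 362.2] hole [454.  364.4] carton corner [ 631.2 -152.1] [ 651.2 -154.9]
fit [ 484.4 -249.5] 2.48 res [[-0.7, -0.4], [0.9, -0.7], [-0.1, 0.6], [-0.1, 0.6]]
fit [487.  100.8] -2.34 res [[0.0, 0.7], [-0.0, -0.7]]
syr 16.1 [0.3, 0.75, -0.3, 1.69, 0.3, 0.75, -1.44]
syr -163.9 [0.79, 1.06, -1.09, 1.67, 1.05, 1.1, 1.22]
syrP 87.5 [0.28, 0.6, -0.6, 2.07, 0.56, 0.64, -0.74]
syrP -92.5 [0.63, 0.85, -1.09, 2.06, 1.0, 0.91, 2.06]
forc 7.9 [0.34, 0.54, -0.26, 2.12, 0.27, 0.52, -1.56]
forc -172.1 [0.58, 0.59, -0.55, 2.11, 0.55, 0.58, 1.34]
forcP 93.2 [0.82, 0.57, -0.45, 2.03, 0.4, 0.63, 0.16]
forcP -86.8 [0.35, 0.53, 0.13, 2.04, -0.12, 0.58, -2.52]
vial 90 [0.33, 0.76, -0.57, 1.74, 0.54, 0.81, -0.5]
vial -90 [-0.79, 1.03, 1.08, 1.78, -1.06, 1.04, -2.44]
cup 90 [0.08, 0.71, -0.88, 1.96, 0.74, 0.83, -1.22]
cup -90 [0.21, 0.83, -1.09, 1.96, 0.93, 0.96, 1.79]
cupP 90 [0.72, 0.61, -0.52, 1.91, 0.44, 0.74, -0.05]
cupP -90 [0.23, 0.55, 0.11, 1.92, -0.09, 0.67, -2.75]
tape 0 [-0.4, 0.68, -0.43, 1.86, 0.42, 0.7, -2.63]
tape -180 [0.04, 0.97, -1.09, 1.84, 1.03, 1.03, 0.08]
tapeP 0 [0.57, 0.66, -0.12, 1.81, 0.12, 0.68, -1.2]
tapeP -180 [0.9, 0.73, -0.57, 1.8, 0.54, 0.77, 1.62]
```

Both tray fits have residuals under 1 mm, and the grasps are reachable. I'll start with the forceps.

```bash
cat >> h.py <<'E'
qa=lambda d:[0,np.cos(np.radians(d)/2),np.sin(np.radians(d)/2),0]
def intray(o,deg,l):
    t=np.radians(deg);return np.array(o)+np.array([[np.cos(t),-np.sin(t)],[np.sin(t),np.cos(t)]])@np.array(l,float)
BT=lambda *l:intray((484.4,-249.5),2.48,l)
IT=lambda *l:intray((487,100.8),-2.34,l)
def st(m=""):
    s=ctrl.read_state();print(m,"t",round(s["time_s"],1),"p",np.round(s["tool_pos"],1),"w",round(s["gripper_width"],1),"F",np.round(s["wrist_force"],1));return s
HI=170
def pick(xy,z,a,effort,v=150):
    ctrl.move_ptp([*xy,HI],qa(a));ctrl.movel([*xy,z+25],velocity=250);ctrl.movel([*xy,z],velocity=80);st("down")
    ctrl.close(effort);st("closed");ctrl.movel([*xy,HI],velocity=v);s=st("lifted");return s["gripper_width"]
def place(xy,z,a,v=60):
    ctrl.move_ptp([*xy,HI],qa(a));ctrl.movel([*xy,z+25],velocity=200);ctrl.movel([*xy,z],velocity=v);st("at place")
    ctrl.ungrasp();ctrl.movel([*xy,HI],velocity=250);st("out")
def snap(n,box,f,name):
    im=ctrl.get_image(n);u0,u1,v0,v1=box
    cv2.imwrite(f"pics/{name}.png",cv2.resize(im[v0:v1,u0:u1,::-1],None,fx=f,fy=f,interpolation=cv2.INTER_CUBIC));return im
E
python3 - <<'E'
from h import *
w=pick((465.7,-87.3),2,7.9,30)
if w>8: place(BT(-42,0),22,92.5)
snap("top",(280,445,140,275),4.4,"a1")
E
```

```text
down t 3.4 p [465.8 -87.2   2.1] w 85.4 F [0.  0.2 0.5]
closed t 4.1 p [465.8 -87.3   2.1] w 13.7 F [-1.4 -0.8  4.9]
lifted t 5.3 p [465.2 -87.2 169.2] w 14.1 F [ 0.8 -0.  -0.6]
at place t 8.3 p [ 442.4 -251.1   21.8] w 13.9 F [-0.6  0.2 -0.7]
out t 9.7 p [ 442.1 -251.3  169.8] w 85.0 F [-0.3  0.1 -0.1]
```

View pics/a1.png

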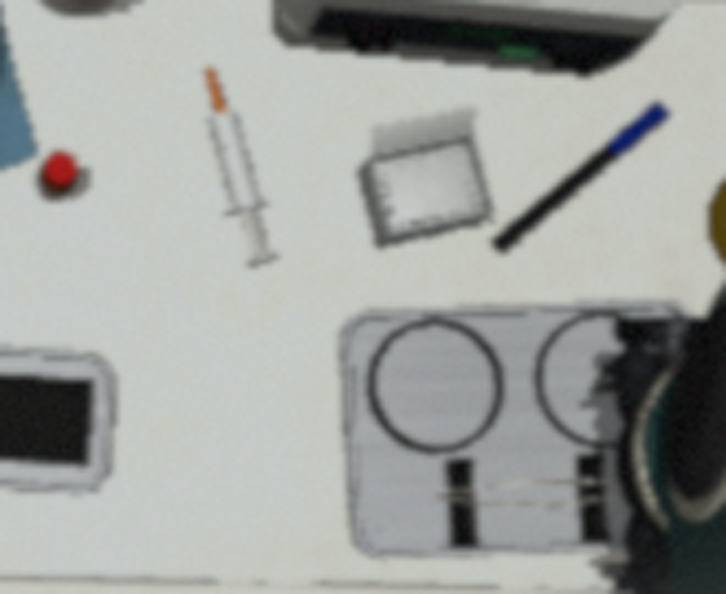

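The forceps lie across both bars, with their left end at about (440,493). They were gripped at 13.7 mm against the nominal 17, so I'll check their pose again later. Syringe and vial next.

```bash
python3 - <<'E'
from h import *
n=np.array([-.277,.96])*4
w=pick((636.7+n[0],-82.2+n[1]),3,16.1,25)
if w>8: place(IT(0,-28),14.5,87.66)
E
python3 - <<'E'
from h import *
w=pick((622.5,22.4),16,90,30)
if w>15: place(IT(0,74),20,87.66)
ctrl.move_ptp([600,-100,300],qa(45))
snap("top",(210,350,150,265),5,"a2")
E
```

```text
down t 12.5 p [635.4 -78.3   2.7] w 85.1 F [ 0.5 -0.6 -0.1]
closed t 13.1 p [635.7 -78.4   3.2] w 15.8 F [-0.8 -0.   3.6]
lifted t 14.4 p [635.1 -78.3 169. ] w 15.4 F [-0.6 -1.1 -0.9]
at place t 16.6 p [485.7  73.   14.4] w 15.4 F [-0.3 -0.9 -0.8]
out t 18.1 p [485.5  72.6 169.5] w 85.8 F [-0.2  0.2 -0.7]
down t 19.8 p [622.3  22.4  15.7] w 85.7 F [-0.9 -0.5  0.1]
closed t 20.4 p [622.6  22.4  16.2] w 21.4 F [-0.8 -0.   3.7]
lifted t 21.6 p [622.   22.3 169. ] w 21.3 F [ 0.3 -0.3 -0.5]
at place t 23.8 p [489.8 174.8  19.6] w 21.3 F [ 0.6 -0.4  0.2]
out t 25.1 p [489.8 174.4 169.7] w 85.8 F [-1.  -0.6 -0.5]
```

View pics/a2.png

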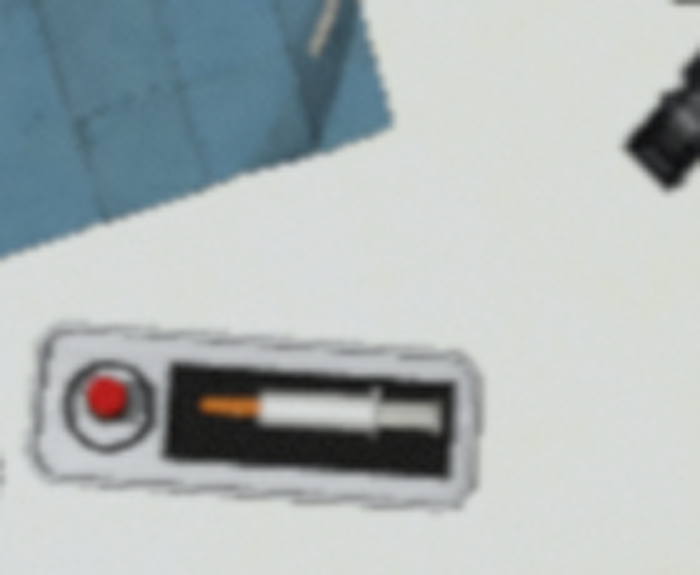

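The vial's red cap at (107,399) sits inside the collar, centred at (110,407). The syringe, from (200,405) to (440,415), lies in the bed a few mm off centre. Now the cup and tape.

Run:
```python
from h import *
r=lambda x,y:(210+(x+.5)/5-.5,150+(y+.5)/5-.5)
M=(onz("top",*r(200,405),18)+onz("top",*r(441,416),18))/2;t=np.radians(2.34)
d=M[:2]-[487,100.8];print("syr in tray",np.cos(t)*d[0]-np.sin(t)*d[1],np.sin(t)*d[0]+np.cos(t)*d[1])
V=onz("top",*r(107,399),49);d=V[:2]-[487,100.8];print("vial",np.cos(t)*d[0]-np.sin(t)*d[1],np.sin(t)*d[0]+np.cos(t)*d[1])
w=pick((452.8,275.2),40,90,40)
if w>50: place(BT(27,50),44,92)
im=snap("top",(130,210,215,270),8,"a3")
from meas import run
run(im)
```

```text
syr in tray 4.8096505438539605 -32.55204182623017
vial 0.9821169915151802 72.53937692223445
down t 29.0 p [452.6 275.3  39.9] w 85.5 F [0.1 0.2 0.5]
closed t 29.4 p [453.  275.6  40.6] w 58.6 F [-0.9 -1.1  7.4]
lifted t 30.4 p [452.5 274.8 169.2] w 58.6 F [-0.6 -0.9 -0.9]
at place t 33.4 p [ 509.  -198.4   43.7] w 58.2 F [-3.   0.1  5.7]
out t 34.4 p [ 509.1 -198.6  170.3] w 85.6 F [-0.2  0.7 -0.5]
dark [405.2 236. ] [   72.5    63.  10884.2] xyz [ 487.7 -267.8   12. ]
   edges mm 160.2 187.5 ang -0.1 -88.6
dark [271.6 233.8] [  57.5   22.2 3046.2] xyz [485.7  73.4  12. ]
   edges mm 48.1 144.3 ang -2.2 -92.6
dark [231.9 229.8] [  7.8   7.5 185.5] xyz [493.5 173.9  12. ]
   edges mm 18.9 18.4 ang -88.7 -178.1
dark [384.5 253.9] [  6.5  19.8 363.5] xyz [ 440.9 -214.1   12. ]
   edges mm 13.6 49.7 ang -85.1 -176.7
tape [156.2 243.7] [ 19.8  21.  621.8] xyz [453.2 358.9  25. ]
```

View pics/a3.png

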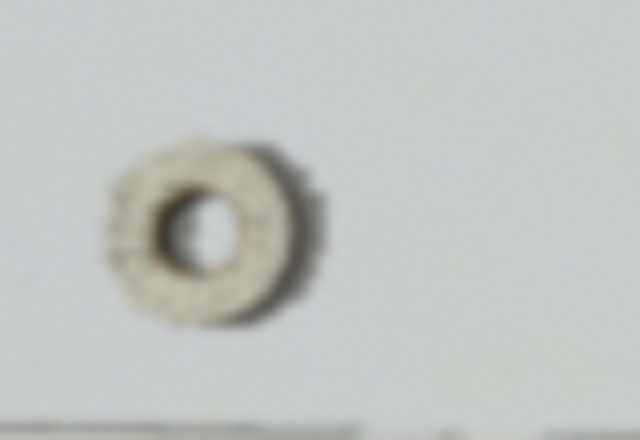

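The tape is undisturbed. Its outer circle spans x 108–294 and y 140–323, and the 23.2 px diameter matches 58 mm. I'll use its centre at (201,231).

Run:
```python
from h import *
p=onz("top",130+201.5/8-.5,215+231.5/8-.5,25)[:2];print(p)
w=pick(p,7,180,40)
if w>50: place(BT(27,-50),12,180)
ctrl.move_ptp([600,60,350],qa(45));st()
im=snap("top",(340,450,190,275),7,"a4");snap("scene",(205,405,140,340),3,"a5")
```

```text
[453.85535914 362.53530345]
down t 37.6 p [453.7 362.5   6.8] w 85.5 F [-0.3 -0.4  0.7]
closed t 38.0 p [454.  362.8   7.7] w 55.4 F [-2.4 -1.3  8.6]
lifted t 39.3 p [453.6 362.2 169.2] w 54.9 F [-0.2  0.7 -0.9]
at place t 43.0 p [ 513.5 -298.1   11.6] w 55.4 F [ 0.1 -0.8 -1. ]
out t 44.2 p [ 513.1 -298.3  169.6] w 85.3 F [-0.4 -0.6 -0.8]
 t 46.6 p [600.   59.5 349.6] w 85.3 F [ 0.6 -0.9 -0.3]
```

View pics/a4.png

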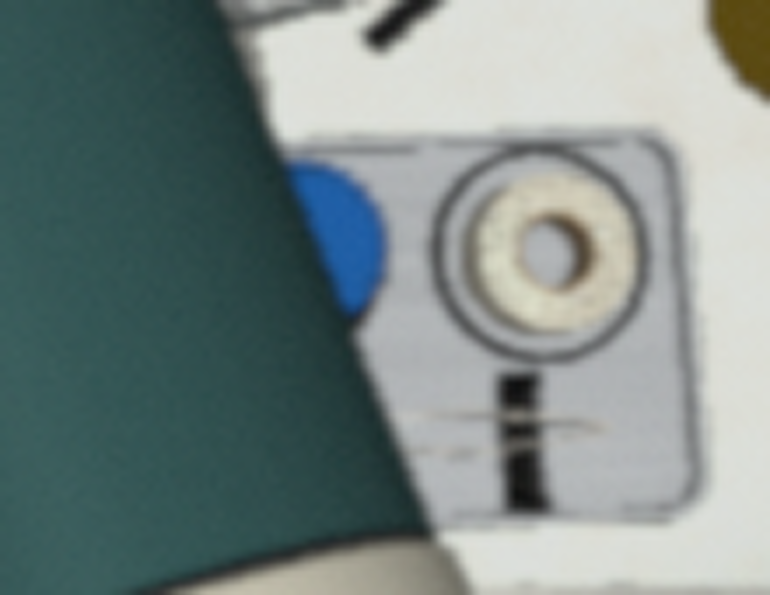

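View pics/a5.png

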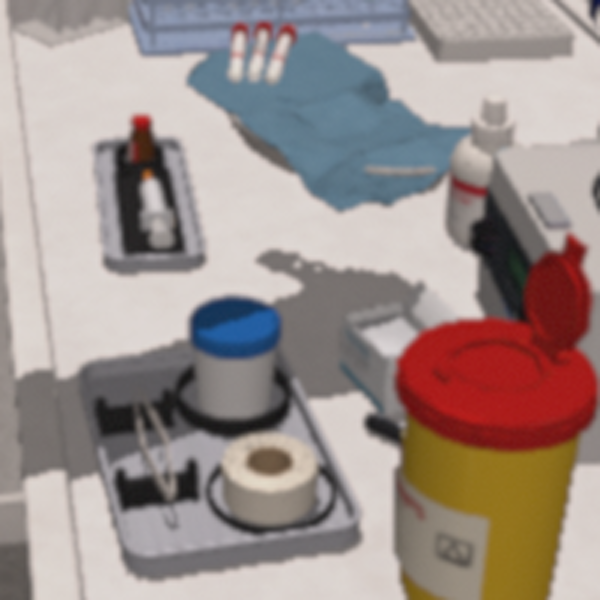

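The scene view shows the cup upright in the tall collar, the tape flat inside the low collar, the forceps on both rests, and the vial and syringe in place. The arm blocks part of the top view, so I'll clear it and measure everything.

Run:
```python
from h import *
ctrl.move_joints([1.268,0.417,-0.01,1.614,0.005,1.111,-0.053]);st()
im=snap("top",(340,450,190,275),7,"a6")
```

```text
t 49.6 p [ 162.1 -603.3  231.4] w 85.5 F [ 0.4 -0.   0.4]
```

View pics/a6.png

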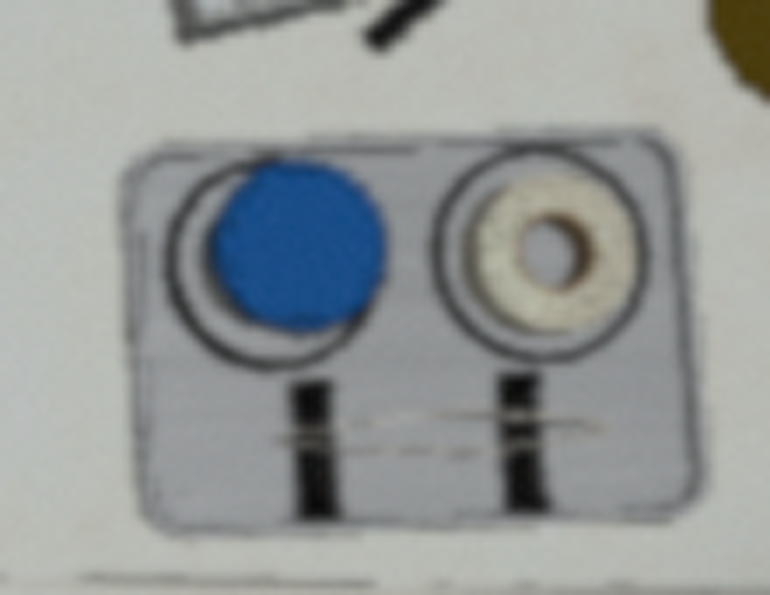

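Run:
```python
from h import *
r=lambda x,y:(340+(x+.5)/7-.5,190+(y+.5)/7-.5)
t=np.radians(-2.48)
def loc(p): d=p[:2]-[484.4,-249.5];return np.round([np.cos(t)*d[0]-np.sin(t)*d[1],np.sin(t)*d[0]+np.cos(t)*d[1]],1)
W=lambda x,y,z:onz("top",*r(x,y),z)
print("cup",loc(W(299,247,69)),"tape",loc(W(557,252,28)))
a,b=loc(W(278,440,24)),loc(W(602,430,24));print("forceps ends",a,b,(a+b)/2)
```

```text
cup [26.7 52.7] tape [ 27.  -50.7]
forceps ends [-38.3  53. ] [-37.3 -64.6] [-37.8  -5.8]
```

Run:
```python
from h import *
r=lambda x,y:(340+(x+.5)/7-.5,190+(y+.5)/7-.5); s=lambda x,y:(205+(x+.5)/3-.5,140+(y+.5)/3-.5)
print(tri(r(278,440),s(141,401)).round(1),tri(r(602,430),s(172,527)).round(1))
print("syr",tri((210+200.5/5-.5,150+405.5/5-.5),s(148,172)).round(1))
ctrl.finish_job()
```

```text
[ 443.2 -200.8   12.1] [ 448.3 -321.7    4.6]
syr [490.1 129.   17.8]
the job is handed in; nothing more can be done
```

All five items are in their trays, and I handed the job in at about 50 s of the 118 s allowed. One check disagreed: the height of the forceps ends.

| Item | Measured position in its tray (mm) | Target (mm) |
|---|---|---|
| Syringe | x +4.8, y -32.6 | 0, -28 |
| Vial | x +1.0, y +72.5 | 0, +74 |
| Forceps | x -37.8, y -5.8, in line with the tray within about 0.01 rad | -42, 0 |
| Specimen cup | x +26.7, y +52.7 | +27, +50 |
| Tape roll | x +27.0, y -50.7 | +27, -50 |

- **Position checks:** these come from top-camera rays after release, and all five are within the position limits. The scene view also shows the cup and vial upright, the tape flat and the forceps across both bars. The carton looks undisturbed, and the arm was back at its start pose, clear of everything.
- **Forceps height:** a two-view estimate of the two ends gave 12 and 5 mm above the table. Ends resting on the 19 mm bars should be at about 19–28 mm. I suspect the hand-picked, blurred end pixels in the scene view, because both pictures show the forceps over both bars. I ran that check in the same script as the hand-in, so I could not look again. The forceps' height and tilt are therefore unconfirmed.
- **Syringe height:** the same method put the needle cap at 17.8 mm, which is right for the bed.
- **Forceps grip:** the fingers closed to 13.7 mm on the 17 mm forceps, tighter than expected. The other four items read 1–3 mm under their nominal size.

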